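# Hang the rinsed paint cup on the drying carousel

### The job

Turn the drying carousel until its empty hook stands over the drip dish, leaving the loose white cup on the bench meanwhile. Then hang that cup on the hook by the eye in its lug, lowered all the way down until the lug rests on the arm before you let go, never dropped. The prong is not exactly where it is marked, so feel for it gently (stay under 25 N), and leave the tin, tape and scraper where they are.

Things in the scene. Friction and masses are not known exactly. Their poses are not given: they have to be found in the camera images.
- stand: Fixed stand of the carousel: round dark foot 124 mm wide, thin upright column. Origin on the bench under the column's axis, z up. The aluminium drip dish (90 by 110 mm, 22 mm high) is fixed to it, centred 140 mm from the axis along the stand's -x.
- carousel: Turning head on the stand; origin on its vertical axis at bench height. Turns endlessly both ways with 0.22 N m bearing friction, stays where left; turn it by the empty prong or arm. Four level arms 90 degrees apart, 12 mm wide, 8 thick, tops at 150 mm, ends 98 mm from the axis. The arm along its +x is the empty hook. Hub 40 mm wide, 174 mm high. Never push, press or squeeze it with over 25 N.
- hook_seat (a point): Marked place of the empty hook's prong: on the arm's top, 85 mm from the axis, 150 mm above the bench; x outward. The prong: upright, round, 10 mm thick, flat top at 182 mm. It is clamped on the arm's centre line, but up to 8 mm nearer to or farther from the axis than this point (not measured); it does not shift.
- hung_cup (a point): Middle of the cup on the arm opposite the empty one. The three other arms carry white cups like the loose one, fixed to the carousel and turning with it; they reach 165 mm from the axis and stand from 94 to 174 mm above the bench.
- cup_center (a point): Loose white paint cup, upright on the bench: round, rigid, open on top, 56 mm wide outside (50 at the foot), 80 mm high, wall 3 mm, about 0.12 kg. Point on its axis, half-way up (40 mm). x points from the axis to the lug, z up.
- cup_eye (a point): Centre of the eye in the cup's lug, 52 mm along the cup's x, 66 mm above its underside. Lug: 25 mm wide, 56 to 76 mm up, solid from cup to eye, ends 66.5 mm from the cup's axis. Eye: vertical through hole, 13 mm along x, 15 mm across. Hung, the lug lies on the arm, the cup is outboard of the prong, x towards the carousel's axis, and sags outward up to 0.15 rad.
- tin: Bystander: paint tin, 72 mm wide, 85 mm high, origin under its centre. Tin and cup may stand in either one's place.
- tape: Bystander: roll of masking tape lying flat, 90 mm wide, 24 mm high, origin under its centre.
- scraper: Bystander: flat scraper, 200 mm long, lying on the bench along its x.
Things that resemble listed ones, but are neither listed nor needed, are in the scene too. What is shaped like the part that bears cup_center but green is not meant.

How it is judged:
By the outcome, as a careful person would: the job done as asked, in the order asked, and still so for the second after the job is handed in, with the robot touching nothing.
It also fails if it takes over 72 s, if anything falls off the work surface, if the arm or the gripper's body presses on something with over 40 N, if the wrist force passes 120 N, or if a joint passes its speed limit or range.

### The arm

A 7-joint arm with a two-finger parallel gripper is mounted at the origin on the work surface. World frame = base frame: x ahead of the robot, y to its left, z up, the work surface at z = 0. Lengths are in m, angles in rad, forces in N, time in s.
With the tool pointing down it reaches from about 0.425 to 0.875 m from the base axis. Payload 8.4 kg.
Tool frame: the origin (TCP) lies between the finger pads; the fingertips stand 17 mm ahead of it and the grasp point (between the pads) lies 2 mm behind it (tcp_to_tips is the distance from the TCP to the fingertips, in m); z points along the fingers, y is the direction in which the jaws open and shut (so a half turn about z gives the same grasp; the last joint's range is limited). The gripper opens to 87 mm and grips with 3 to 60 N. Pads are 19 mm wide; open, the fingers measure 117 mm over their backs; the gripper's body (75 mm by 190 mm) begins 51 mm behind the grasp point.
Start: joints at [1.013, 0.333, 0.04, 1.465, -0.013, 1.343, -0.059], TCP at [0.288, -0.583, 0.24] pointing down, gripper open.
Joint ranges: [-2.58, 2.58], [-0.38, 2.09], [-1.3, 1.39], [0.25, 2.4], [-1.5, 4.64], [0.08, 2.09], [-2.65, 2.65]. Speed limits (rad/s): [2.22, 2.22, 2.79, 2.79, 3.14, 3.14, 3.14].

### API

Orientations are given as [roll, pitch, yaw] about the fixed x, y, z axes, in that order (R = Rz(yaw) Ry(pitch) Rx(roll)).
In Python, from cell import observe, grab_frame, finish_job, tcp_to_tips gives the robot as it stands.
- The arm moves only by the tool jog_arm, never from a script. Its argument "targets" is one flat list of numbers, 5 for each row, row after row: the opening, from 0 (shut) to 1 (fully open), then the shift along the tool's x, y, z in mm, then the turn about the tool's z in degrees. A call has 1 to 20 rows; each row is the pose to reach, as a shift and turn from the pose measured when the call began, along the tool's axes at that moment; what a row does not reach only later rows make up. A row lasts 1/8 s, in which the tool goes at most 62.5 mm and 10.7 degrees, less where a joint would pass 70% of its speed; a pose out of reach is approached as far as the arm can. A call with a gripper value outside its range is refused whole. The fingers move at their own pace and stop on an object; the grip force is fixed at half the most. Time passes only in rows, so rows that repeat a pose let the fingers close. It gives the time, the measured TCP pose, the force and the opening at its end, in the units of the state.
- observe(): the state, without advancing time (a new reading comes with each control period).
- grab_frame(name): name is "scene" or "top"; returns a dict with "img" (400x640x3 uint8, blue, green, red), "depth" (400x640 float32, m along the optical axis (not along the pixel's ray), 0 where there is no reading), "camera_matrix" (3x3 intrinsics, pixels), "dist_coeffs" ([k1, k2, p1, p2, k3] as OpenCV has them; the pictures are not rectified), "rvec" (rotation vector, rad) and "tvec" (3), from world to camera coordinates, as OpenCV has them. Camera axes: x right, y down, z forward; pixel columns grow to the right and rows downward; lengths in m; the calibration is good to about 2 mm. A picture is of the moment at which its call begins.
- finish_job(): hands the job in, once; it reports no verdict.
The state is a dict: "time_s": time; "qpos": joint angles; "qd": joint speeds; "effort": joint torques, N m; "position": TCP position; "tcp_rot": TCP orientation; "ft_force": force on the tool from outside, world axes, zero at the start; "torque": the same for the moment, N m; "width": finger opening in m.
Only numpy, scipy, OpenCV 4.12 (cv2) and the standard library are available. Lean on these libraries where they do the work, as an engineer would, in place of code of your own. Each camera call takes 0.05 s, during which the arm holds its last target.

## Working session

There is one attempt and no reset: what is moved stays moved. The work goes in short steps, Python scripts to look and compute and a tool call to move; the robot and the scene stay as the last step left them, time stands still between calls to the robot, and variables do not carry over. Pictures are saved under pics/ and viewed, and the job is handed in when it is done.

Besides the shell and the picture viewer there is one more tool, called by a JSON object that holds its "name" and its "arguments", one argument or row to a line. jog_arm: Moves the arm, as the interface text tells. Its arguments: {"type":"object","properties":{"targets":{"type":"array","items":{"type":"number"}}},"required":["targets"]}

```bash
mkdir -p pics; ls; python3 - <<'E'
from cell import *
import cv2,numpy as np
print(observe())
for n in("scene","top"):
    f=grab_frame(n); cv2.imwrite(f"pics/{n}0.png",f["img"]); np.savez(f"{n}0.npz",**f)
    R=cv2.Rodrigues(np.array(f["rvec"]))[0]; print(n,f["camera_matrix"],f["dist_coeffs"],-R.T@np.array(f["tvec"]).ravel())
E
```

```text
pics
{'time_s': 0.0, 'qpos': array([ 1.0127655 ,  0.33390863,  0.03990006,  1.46626404, -0.01342475,
        1.34330841, -0.05853077]), 'qd': array([-0.00166138, -0.00026198,  0.00064792,  0.00055263,  0.00147246,
        0.00072642,  0.00046592]), 'effort': array([-1.01578905e-04, -6.56369090e+01,  1.33490000e+00, -4.03795803e+01,
       -5.97206340e-02,  4.49205050e-02,  2.24190044e-04]), 'position': array([ 0.28765733, -0.58238994,  0.23866462]), 'tcp_rot': array([-3.13997339e+00,  9.46370426e-05,  4.58752577e-01]), 'ft_force': array([-0.17780342,  1.25108374, -0.63528021]), 'torque': array([0.0460334 , 0.01216634, 0.05612841]), 'width': 0.08712892784064905}
scene [[420.6368857    0.         320.64152985]
 [  0.         420.6368857  198.09212583]
 [  0.           0.           1.        ]] [0.03202194 0.         0.         0.         0.        ] [ 0.91384741 -0.50946524  0.89501036]
top [[368.33868949   0.         321.02723278]
 [  0.         368.33868949 198.54148262]
 [  0.           0.           1.        ]] [-0.07161144  0.          0.          0.          0.        ] [ 0.40621629 -0.18361226  0.89369355]
```

View pics/scene0.png

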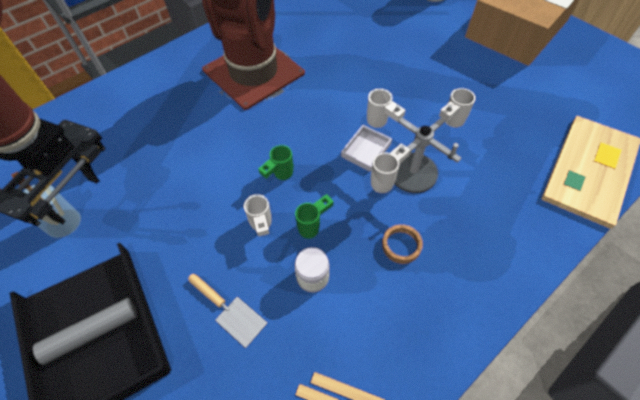

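View pics/top0.png

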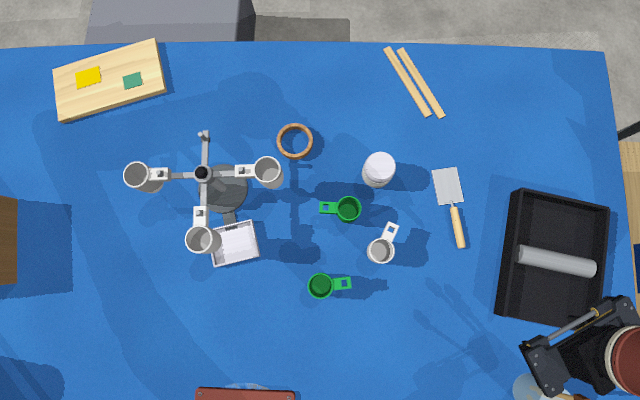

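The scene picture shows the empty arm's end at (455,155), the white cup at (258,213), the tin at (312,270), the tape at (403,244) and the scraper at (228,310). In the top picture the hub is at (202,173), the prong (204,133), the dish (233,243), the loose white cup (380,250) with its lug toward (391,230), the tin (379,170). Next I measure these.

```bash
cat > h.py <<'E'
import cv2,numpy as np
from scipy.optimize import least_squares
def cloud(f):
    K=np.array(f["camera_matrix"]);d=np.array(f["dist_coeffs"]);D=np.array(f["depth"])
    h,w=D.shape;u,v=np.meshgrid(np.arange(w),np.arange(h))
    p=cv2.undistortPoints(np.stack([u,v],-1).reshape(-1,1,2).astype(float),K,d).reshape(h,w,2)
    c=np.dstack([p[...,0]*D,p[...,1]*D,D]);R=cv2.Rodrigues(np.array(f["rvec"]))[0]
    P=(c-np.array(f["tvec"]).ravel())@R
    P[D<=0]=np.nan
    return P
def ray(f,u,v,z):
    K=np.array(f["camera_matrix"]);d=np.array(f["dist_coeffs"]);R=cv2.Rodrigues(np.array(f["rvec"]))[0]
    p=cv2.undistortPoints(np.array([[[u,v]]],float),K,d).ravel()
    o=-R.T@np.array(f["tvec"]).ravel();r=R.T@np.array([p[0],p[1],1]);return o+r*(z-o[2])/r[2]
def proj(f,X):
    return cv2.projectPoints(np.array(X,float).reshape(-1,1,3),np.array(f["rvec"]),np.array(f["tvec"]),np.array(f["camera_matrix"]),np.array(f["dist_coeffs"]))[0].reshape(-1,2)
def circ(P):
    s=least_squares(lambda q:np.hypot(P[:,0]-q[0],P[:,1]-q[1])-q[2],[*P.mean(0)[:2],.03],loss='soft_l1',f_scale=.002);return s.x
E
python3 - <<'E'
from h import *
for n in("top","scene"):
    f=dict(np.load(n+"0.npz"));P=cloud(f)
    im=f["img"]
    if n=="top":
        for (u,v,z) in [(202,173,.174),(204,133,.182),(380,250,.08),(391,229,.076),(379,163,.085),(295,141,.024),(233,243,.01)]:
            print(u,v,P[v,u].round(4),ray(f,u,v,z).round(4))
    else:
        for (u,v,z) in [(426,132,.174),(455,150,.182),(258,203,.08),(263,227,.076),(312,260,.085)]:
            print(n,u,v,P[v,u].round(4),ray(f,u,v,z).round(4))
    cv2.imwrite(f"pics/{n}_z.png",np.hstack([cv2.resize(im[110:290,100:300],None,fx=3,fy=3,interpolation=cv2.INTER_CUBIC)]) if n=="top" else cv2.resize(im[70:260,230:480],None,fx=3,fy=3,interpolation=cv2.INTER_CUBIC))
    if n=="top":cv2.imwrite("pics/top_c.png",cv2.resize(im[200:300,330:430],None,fx=6,fy=6,interpolation=cv2.INTER_CUBIC))
E
```

```text
202 173 [0.5816 0.0751 0.1738] [0.5816 0.075  0.174 ]
204 133 [0.6752 0.086  0.1521] [0.6643 0.0751 0.182 ]
380 250 [ 0.441  -0.3092  0.0029] [ 0.438  -0.2984  0.08  ]
391 229 [ 0.4921 -0.3364  0.001 ] [ 0.4849 -0.3235  0.076 ]
379 163 [ 0.6336 -0.2965  0.0844] [ 0.6334 -0.2964  0.085 ]
295 141 [ 0.711  -0.0956  0.0011] [ 0.7032 -0.0979  0.024 ]
233 243 [0.45   0.0464 0.0022] [0.4496 0.0444 0.01  ]
scene 426 132 [0.5927 0.0721 0.1734] [0.593  0.0715 0.174 ]
scene 455 150 [0.6671 0.0822 0.1699] [0.6712 0.0723 0.182 ]
scene 258 203 [ 0.4157 -0.2859  0.0451] [ 0.4361 -0.2951  0.08  ]
scene 263 227 [ 0.4613 -0.31    0.0183] [ 0.4911 -0.3232  0.076 ]
scene 312 260 [ 0.6264 -0.2964  0.086 ] [ 0.6261 -0.2962  0.085 ]
```

View pics/top_z.png

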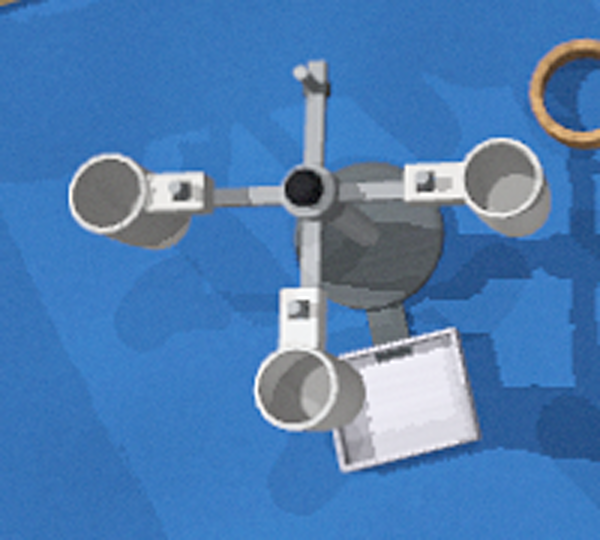

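View pics/scene_z.png

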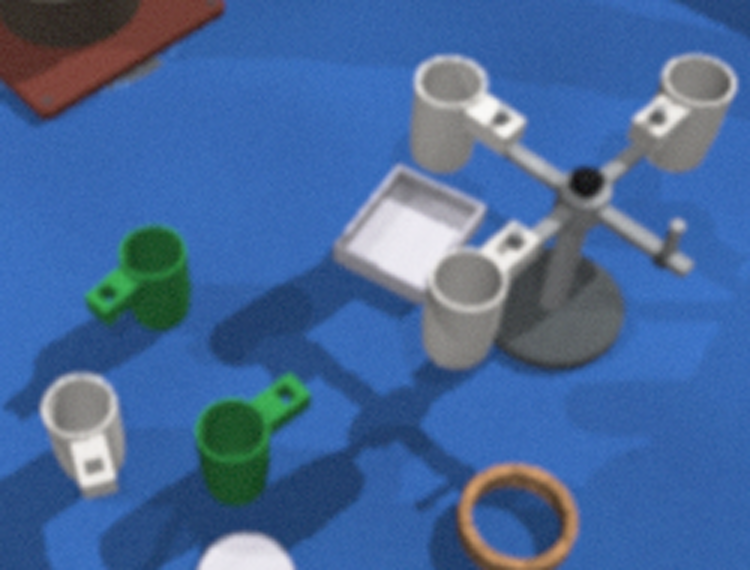

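View pics/top_c.png

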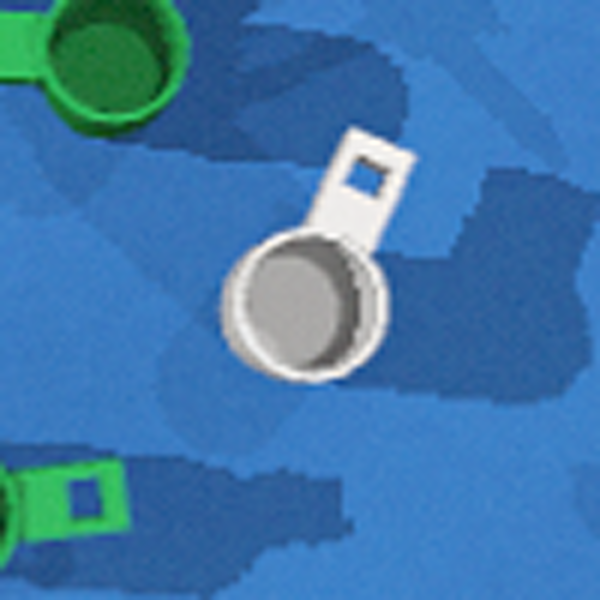

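```bash
cat > meas.py <<'E'
from h import *
def run(F,c0=(.582,.075)):
    out={}
    for n,f in F.items():
        P=cloud(f);I=f["img"].astype(int)
        Q=P.reshape(-1,3);r=np.hypot(Q[:,0]-c0[0],Q[:,1]-c0[1])
        h=Q[(abs(Q[:,2]-.174)<.003)&(r<.03)]
        (cx,cy),rad=cv2.minEnclosingCircle(h[:,:2].astype(np.float32));print(n,"hub",len(h),h.mean(0).round(4),cx,cy,rad)
        a=Q[(abs(Q[:,2]-.150)<.004)&(r>.025)&(r<.1)]
        ang=np.arctan2(a[:,1]-c0[1],a[:,0]-c0[0]);t4=np.angle(np.mean(np.exp(4j*ang)))/4
        print("  arms mod90 deg",np.degrees(t4).round(2),len(a))
        d=Q[(Q[:,2]>.016)&(Q[:,2]<.028)&(r>.07)&(r<.22)&(Q[:,0]<c0[0]-.05)]
        if len(d)>10:
            b=cv2.minAreaRect(d[:,:2].astype(np.float32));print("  dish",b,len(d))
        k=Q[(Q[:,2]>.16)&(Q[:,2]<.188)&(r>.05)&(r<.11)]
    return
E
python3 - <<'E'
from meas import *
F={n:dict(np.load(n+"0.npz")) for n in("top","scene")}
run(F)
for n,f in F.items():
    P=cloud(f);Q=P.reshape(-1,3)
    k=Q[(Q[:,2]>.155)&(Q[:,2]<.19)&(np.hypot(Q[:,0]-.665,Q[:,1]-.075)<.04)]
    print(n,"prong",len(k));print(k[np.argsort(-k[:,2])][:40].round(4) )
    b=Q[(Q[:,2]>.055)&(Q[:,2]<.085)&(np.hypot(Q[:,0]-.455,Q[:,1]+.305)<.07)]
    t=b[b[:,2]>.0775];m=b[(b[:,2]>.0735)&(b[:,2]<.0775)]
    print("rim",len(t),circ(t),"max/min",t.min(0),t.max(0),"lug",len(m),m.mean(0))
E
```

```text
top hub 72 [0.5851 0.0796 0.1732] 0.5851567983627319 0.08015113323926926 0.011989690363407135
  arms mod90 deg 2.46 586
  dish ((0.4496200680732727, 0.04353538155555725), (0.0907018780708313, 0.11271047592163086), 15.17476749420166) 209
scene hub 69 [0.5853 0.0764 0.1741] 0.5835915803909302 0.07691936194896698 0.012931679375469685
  arms mod90 deg 3.67 468
  dish ((0.4499623775482178, 0.04276527091860771), (0.09210941940546036, 0.11562911421060562), 14.693316459655762) 261
top prong 49
[[0.6639 0.0853 0.183 ]
 [0.6618 0.0874 0.1826]
 [0.6619 0.081  0.1826]
 [0.6576 0.0849 0.1826]
 [0.6663 0.0836 0.1825]
 [0.6599 0.0874 0.182 ]
 [0.6643 0.0794 0.1819]
 [0.6643 0.0836 0.1819]
 [0.6622 0.0792 0.1819]
 [0.6665 0.0859 0.1818]
 [0.6645 0.0881 0.1813]
 [0.6602 0.0835 0.1812]
 [0.6603 0.0856 0.181 ]
 [0.6668 0.082  0.181 ]
 [0.6647 0.0819 0.1809]
 [0.6627 0.0862 0.1802]
 [0.6607 0.0798 0.1799]
 [0.6607 0.0819 0.1799]
 [0.6585 0.0838 0.1798]
 [0.6587 0.0818 0.1794]
 [0.663  0.0843 0.1794]
 [0.6573 0.0825 0.1771]
 [0.6596 0.0806 0.177 ]
 [0.664  0.0789 0.177 ]
 [0.6619 0.0788 0.1766]
 [0.6602 
[... 979 characters left out ...]
6636 0.0823 0.1803]
 [0.6677 0.0817 0.1777]
 [0.6662 0.0801 0.1777]
 [0.6598 0.0814 0.1776]
 [0.6644 0.0825 0.1775]
 [0.6626 0.0818 0.1764]
 [0.6608 0.0809 0.1755]
 [0.6668 0.0809 0.1741]
 [0.6636 0.0815 0.1741]
 [0.6651 0.0799 0.1734]
 [0.6672 0.0848 0.1713]
 [0.6629 0.0802 0.1712]
 [0.6671 0.0822 0.1699]
 [0.6606 0.0834 0.1699]
 [0.6655 0.0809 0.1696]
 [0.6586 0.0832 0.1682]
 [0.6603 0.0813 0.1678]
 [0.6634 0.0809 0.1677]
 [0.6618 0.0796 0.1673]
 [0.6675 0.0862 0.167 ]
 [0.6649 0.0795 0.1666]
 [0.6677 0.0828 0.1665]]
rim 134 [ 0.43949483 -0.30326705  0.02689802] max/min [ 0.41046211 -0.33768356  0.0775106 ] [ 0.50174556 -0.27441224  0.08353406] lug 160 [ 0.46899114 -0.31681755  0.07577446]
```

```bash
cat > fit.py <<'E'
from h import *
def arms(f,c0=(.585,.079),t0=3):
    Q=cloud(f).reshape(-1,3);r=np.hypot(Q[:,0]-c0[0],Q[:,1]-c0[1])
    a=Q[(abs(Q[:,2]-.150)<.0025)&(r>.025)&(r<.1)]
    def res(p):
        d=a[:,:2]-p[:2];c,s=np.cos(p[2]),np.sin(p[2]);u=d@[c,s];v=d@[-s,c]
        return np.minimum(abs(u),abs(v))
    s=least_squares(res,[*c0,np.radians(t0)],loss='soft_l1',f_scale=.003);return s.x[:2].round(4),np.degrees(s.x[2]).round(2),len(a)
def cup(f,c0=(.4385,-.302),t0=-24.7,dz=0):
    Q=cloud(f).reshape(-1,3);c0=np.array(c0);L=c0+.04*np.array([np.cos(np.radians(t0)),np.sin(np.radians(t0))])
    b=Q[(abs(Q[:,2]-dz-.07)<.016)&(np.hypot(*(Q[:,:2]-L).T)<.075)]
    rim=b[(b[:,2]>dz+.0785)];rim=rim[abs(np.hypot(*(rim[:,:2]-c0).T)-.0265)<.004];c=circ(rim)
    m=b[(b[:,2]>dz+.0735)&(b[:,2]<dz+.0785)];m=m[np.hypot(*(m[:,:2]-c0).T)>.033]
    r=cv2.minAreaRect(m[:,:2].astype(np.float32))
    d=m[:,:2]-c[:2]
    v=cv2.fitLine(m[:,:2].astype(np.float32),cv2.DIST_HUBER,0,1e-4,1e-4).ravel()
    dm=d.mean(0)
    ax=np.array([np.cos(np.arctan2(*dm[::-1])),np.sin(np.arctan2(*dm[::-1]))])
    return c.round(4),"rect",r,"dir",np.degrees(np.arctan2(*dm[::-1])).round(2),"end",np.sort(d@ax)[-5:].round(4)
E
python3 - <<'E'
from fit import *
for n in("top","scene"):
    f=dict(np.load(n+"0.npz"));print(n,arms(f),cup(f))
E
```

```text
top (array([0.5849, 0.0798]), np.float64(2.52), 532) (array([ 0.4374, -0.3008,  0.0263]), 'rect', ((0.4831635355949402, -0.3220279812812805), (0.025147678330540657, 0.0318465381860733), 65.08666229248047), 'dir', np.float64(-24.9), 'end', array([0.0656, 0.0656, 0.0658, 0.0659, 0.0664]))
scene (array([0.5855, 0.0785]), np.float64(3.04), 337) (array([ 0.4383, -0.3029,  0.0262]), 'rect', ((0.48297449946403503, -0.32356181740760803), (0.02463812753558159, 0.033894624561071396), 64.74889373779297), 'dir', np.float64(-24.71), 'end', array([0.0657, 0.066 , 0.066 , 0.066 , 0.0663]))
```

{"name": "jog_arm", "arguments": {
  "targets": [0.28,160,-110,0,-40,0.28,320,-215,0,-80,0.28,480,-320,0,-110,0.28,631,-430,0,-130,0.28,631,-430,0,-156,0.28,631,-430,0,-156,0.28,631,-430,0,-156,0.28,631,-430,0,-156,0.28,631,-430,0,-156,0.28,631,-430,0,-156,0.28,631,-430,0,-156,0.28,631,-430,0,-156,0.28,631,-430,0,-156,0.28,631,-430,0,-156,0.28,631,-430,0,-156,0.28,631,-430,0,-156]
}}

```text
time_s: 2.1
position: [0.6628, 0.0824, 0.2387]
tcp_rot: [3.14, -0.002, -3.103]
ft_force: [-0.4, 0.5, -0.2]
width: 0.0246
```

{"name": "jog_arm", "arguments": {
  "targets": [0.28,0,0,20,0,0.28,0,0,35,0,0.28,0,0,42,0,0.28,0,0,49,0,0.28,0,0,56,0,0.28,0,0,62,0,0.28,0,0,62,0]
}}

```text
time_s: 2.98
position: [0.6625, 0.0824, 0.1763]
tcp_rot: [3.14, -0.002, -3.103]
ft_force: [0.8, 0.3, 1.0]
width: 0.0246
```

```bash
python3 - <<'E'
from cell import *
from fit import *
print(observe()["qpos"],observe()["ft_force"])
ims=[]
for n in("scene","top"):
    f=grab_frame(n);np.savez(f"{n}1.npz",**f)
    (u,v)=proj(f,[.66,.083,.18])[0].astype(int);ims.append(cv2.resize(f["img"][max(0,v-50):v+50,u-50:u+50],(390,390),interpolation=cv2.INTER_CUBIC))
cv2.imwrite("pics/s1.png",np.hstack(ims))
E
```

```text
[ 0.31043034  0.49849475 -0.69379686  1.4655667   0.32128743  1.29556383
  1.19861762] [0.79547974 0.32897097 1.01539405]
```

View pics/s1.png

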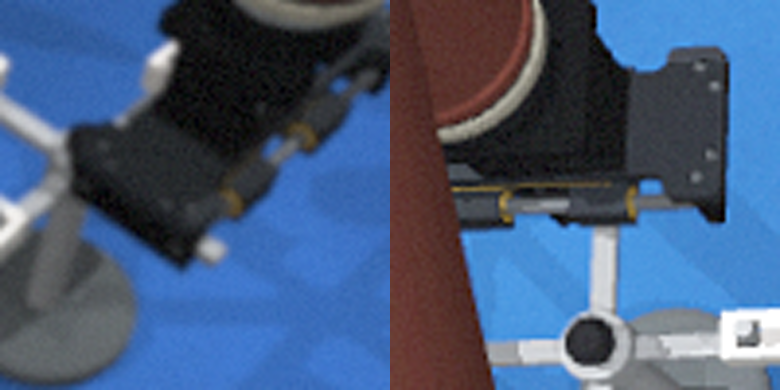

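{"name": "jog_arm", "arguments": {
  "targets": [0.18,0,0,0,0,0.18,0,0,0,0,0.18,0,-2.7,0,2,0.18,0.3,-6.8,0,5,0.18,1.2,-13.5,0,10,0.18,3,-21.4,0,16,0.18,6.7,-31.6,0,24,0.18,11.8,-41.1,0,32,0.18,18.2,-49.9,0,40,0.18,25.7,-57.7,0,48,0.18,34.2,-64.3,0,56,0.18,43.6,-69.7,0,64,0.18,53.6,-73.8,0,72,0.18,64.1,-76.4,0,80,0.18,74.9,-77.6,0,88,0.18,83,-77.4,0,94,0.18,88.4,-76.8,0,98,0.18,91.1,-76.4,0,100,0.18,91.1,-76.4,0,100]
}}

```text
time_s: 5.45
position: [0.5748, 0.0026, 0.1772]
tcp_rot: [-3.14, -0.001, 1.435]
ft_force: [-0.6, 0.4, 0.2]
width: 0.0156
```

```bash
python3 - <<'E'
from cell import *
from fit import *
o=observe();print(o["qpos"],o["ft_force"],o["position"],np.degrees(o["tcp_rot"]))
for n in("scene","top"):
    f=grab_frame(n);np.savez(f"{n}2.npz",**f);cv2.imwrite(f"pics/{n}2.png",f["img"])
    print(arms(f),arms(f,t0=-8),arms(f,t0=-20))
p=o["position"][:2]-np.array([.585,.079]);print(np.hypot(*p),np.degrees(np.arctan2(p[1],p[0])))
E
```

```text
[ 0.27457359  0.25415638 -0.41457788  1.71454565  0.10742654  1.19652354
 -0.3030054 ] [-0.58654458  0.39235541  0.19116257] [0.5748478  0.00258692 0.17722247] [-1.79926178e+02 -6.82936526e-02  8.22417746e+01]
(array([0.585 , 0.0761]), np.float64(-5.29), 141) (array([0.585 , 0.0761]), np.float64(-5.29), 141) (array([0.585 , 0.0761]), np.float64(-5.29), 141)
(array([0.5687, 0.0871]), np.float64(4.44), 64) (array([0.5687, 0.0871]), np.float64(4.44), 64) (array([0.5687, 0.0871]), np.float64(4.44), 64)
0.07708453518996417 -97.56796339213828
```

View pics/top2.png

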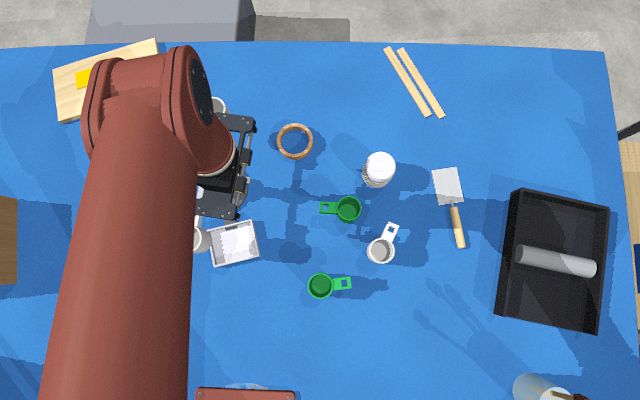

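{"name": "jog_arm", "arguments": {
  "targets": [0.18,0,-2.7,0,2,0.18,0.3,-6.7,0,5,0.18,1.2,-13.4,0,10,0.18,3.8,-23.8,0,18,0.18,7.8,-33.8,0,26,0.18,13.2,-43.1,0,34,0.18,19.8,-51.6,0,42,0.18,27.5,-59.1,0,50,0.18,36.2,-65.4,0,58,0.18,43.3,-69.3,0,64,0.18,48.2,-71.5,0,68,0.18,50.1,-72.2,0,69.5,0.18,50.1,-72.2,0,69.5]
}}

```text
time_s: 7.18
position: [0.5097, 0.0617, 0.1772]
tcp_rot: [-3.14, 0.002, 0.223]
ft_force: [-1.2, -1.3, 0.5]
width: 0.0156
```

```bash
python3 - <<'E'
from cell import *
from fit import *
o=observe();print(o["qpos"],o["ft_force"],o["position"],np.degrees(o["tcp_rot"]))
for n in("scene","top"):
    f=grab_frame(n);np.savez(f"{n}3.npz",**f);cv2.imwrite(f"pics/{n}3.png",f["img"])
    print(arms(f,t0=15))
p=o["position"][:2]-np.array([.585,.079]);print(np.hypot(*p),np.degrees(np.arctan2(p[1],p[0])))
E
```

```text
[ 0.12930242  0.12461989 -0.35923665  1.85778829  0.04575345  1.16932109
 -1.59268463] [-1.15158917 -1.25361159  0.52485115] [0.50973171 0.06169222 0.17715082] [-1.79908822e+02  1.07938449e-01  1.28035013e+01]
(array([0.5859, 0.0792]), np.float64(14.95), 269)
(array([0.5875, 0.0815]), np.float64(12.8), 222)
0.07723259771212033 -167.05007747347807
```

View pics/scene3.png

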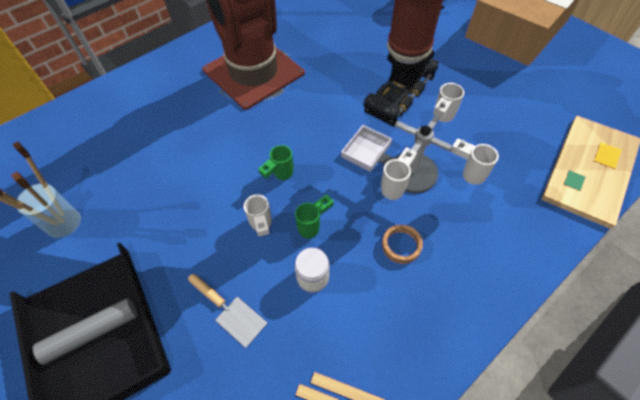

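{"name": "jog_arm", "arguments": {
  "targets": [0.18,0,2.8,0,0,0.18,0,2.8,-15,0,0.18,0,2.8,-35,0,0.3,0,2.8,-35,-10,0.3,0,2.8,-35,-20,0.3,0,2.8,-35,-30,0.3,0,2.8,-35,-40,0.3,0,2.8,-35,-50,0.3,0,2.8,-35,-60,0.3,0,2.8,-35,-70,0.3,0,2.8,-35,-80,0.3,0,2.8,-35,-90,0.3,0,2.8,-35,-92,0.3,0,2.8,-35,-92,0.3,0,2.8,-22,-92,0.3,0,2.8,-14,-92,0.3,0,2.8,-7,-92,0.3,0,2.8,0,-92,0.3,0,2.8,0,-92]
}}

```text
time_s: 9.65
position: [0.5101, 0.0589, 0.1764]
tcp_rot: [-3.139, -0.002, 1.829]
ft_force: [-0.8, -0.0, -0.6]
width: 0.026
```

{"name": "jog_arm", "arguments": {
  "targets": [0.3,0,3,0,0,0.3,0,5,0,0,0.3,0,5.5,0,0,0.3,0,5.5,0,0]
}}

```text
time_s: 10.15
position: [0.5155, 0.0604, 0.1765]
tcp_rot: [-3.139, -0.002, 1.829]
ft_force: [-0.3, 0.9, -0.5]
width: 0.026
```

{"name": "jog_arm", "arguments": {
  "targets": [0.3,0,0.7,0,0,0.3,0,0.7,0,0]
}}

```text
time_s: 10.4
position: [0.5162, 0.0605, 0.1765]
tcp_rot: [-3.139, -0.002, 1.829]
ft_force: [-0.7, -0.6, 0.4]
width: 0.0261
```

{"name": "jog_arm", "arguments": {
  "targets": [0.3,0,0.7,0,0,0.3,0,0.7,0,0]
}}

```text
time_s: 10.65
position: [0.5169, 0.0607, 0.1766]
tcp_rot: [-3.139, -0.002, 1.829]
ft_force: [0.1, -0.8, 0.7]
width: 0.026
```

{"name": "jog_arm", "arguments": {
  "targets": [0.3,0,0.7,0,0,0.3,0,0.7,0,0]
}}

```text
time_s: 10.9
position: [0.5176, 0.0609, 0.1766]
tcp_rot: [-3.139, -0.002, 1.829]
ft_force: [-1.1, 0.1, -0.3]
width: 0.026
```

{"name": "jog_arm", "arguments": {
  "targets": [0.3,0,0.7,0,0,0.3,0,0.7,0,0]
}}

```text
time_s: 11.15
position: [0.5182, 0.0611, 0.1765]
tcp_rot: [-3.139, -0.002, 1.829]
ft_force: [-0.5, -0.9, -0.7]
width: 0.0262
```

{"name": "jog_arm", "arguments": {
  "targets": [0.3,0,0.7,0,0,0.3,0,0.7,0,0]
}}

```text
time_s: 11.4
position: [0.5184, 0.0611, 0.1764]
tcp_rot: [-3.138, -0.002, 1.829]
ft_force: [-5.0, -1.5, 3.0]
width: 0.0261
```

{"name": "jog_arm", "arguments": {
  "targets": [0.3,0,-6,0,0,0.3,0,-12,0,0,0.3,0,-14.5,0,0,0.3,0,-14.8,0,0]
}}

```text
time_s: 11.9
position: [0.5041, 0.0572, 0.1767]
tcp_rot: [-3.138, -0.002, 1.829]
ft_force: [0.5, -0.3, 0.0]
width: 0.0262
```

{"name": "jog_arm", "arguments": {
  "targets": [0.3,0,-0.7,0,0,0.3,0,-0.7,0,0]
}}

```text
time_s: 12.15
position: [0.5035, 0.0571, 0.1766]
tcp_rot: [-3.138, -0.002, 1.829]
ft_force: [0.5, -0.7, 0.2]
width: 0.0262
```

{"name": "jog_arm", "arguments": {
  "targets": [0.3,0,-0.7,0,0,0.3,0,-0.7,0,0]
}}

```text
time_s: 12.4
position: [0.5028, 0.0569, 0.1766]
tcp_rot: [-3.138, -0.002, 1.829]
ft_force: [-0.3, -0.2, -0.0]
width: 0.0262
```

{"name": "jog_arm", "arguments": {
  "targets": [0.3,0,-0.7,0,0,0.3,0,-0.7,0,0]
}}

```text
time_s: 12.65
position: [0.5025, 0.0569, 0.1767]
tcp_rot: [-3.139, -0.002, 1.829]
ft_force: [3.9, 0.8, -2.1]
width: 0.026
```

{"name": "jog_arm", "arguments": {
  "targets": [0.3,0,-0.7,0,0,0.3,0,-0.7,0,0]
}}

```text
time_s: 12.9
position: [0.5024, 0.0568, 0.1767]
tcp_rot: [-3.14, -0.002, 1.829]
ft_force: [5.5, 1.4, -4.8]
width: 0.0262
```

{"name": "jog_arm", "arguments": {
  "targets": [0.3,0,8,0,0,0.3,0,8,-35,0,0.3,0,8,-60,0,0.6,-50,-10,-60,10,0.6,-110,-30,-60,20,0.6,-170,-50,-60,30,0.6,-230,-75,-60,40,0.6,-290,-95,-50,50,0.6,-340,-110,-40,60,0.6,-361,-117,-20,70,0.6,-361,-117,0,80,0.6,-361,-117,20,90,0.6,-361,-117,40,100,0.6,-361,-117,40,110,0.6,-361,-117,40,120,0.6,-361,-117,40,129.6,0.6,-361,-117,40,129.6,0.6,-361,-117,40,129.6]
}}

```text
time_s: 15.15
position: [0.4815, -0.3219, 0.136]
tcp_rot: [-3.141, 0.003, -0.429]
ft_force: [-0.0, -0.2, 1.3]
width: 0.0522
```

```bash
python3 - <<'E'
from cell import *
from fit import *
o=observe();print(o["qpos"],o["ft_force"],o["position"],np.degrees(o["tcp_rot"]))
for n in("scene","top"):
    f=grab_frame(n);np.savez(f"{n}4.npz",**f);cv2.imwrite(f"pics/{n}4.png",f["img"])
    print(arms(f,t0=15))
    try: print(cup(f))
    except Exception as e: print(e)
    Q=cloud(f).reshape(-1,3);k=Q[(Q[:,2]>.179)&(Q[:,2]<.187)&(np.hypot(Q[:,0]-.51,Q[:,1]-.059)<.012)];print("prong",k.mean(0),len(k))
E
```

```text
[ 0.45523466  0.26908545  0.06746291  1.76895961 -0.02061017  1.10689215
 -1.46995098] [-0.04646697 -0.18403682  1.25569714] [ 0.48154987 -0.32191397  0.13602338] [-1.79956916e+02  1.50013947e-01 -2.45628204e+01]
(array([0.5855, 0.0787]), np.float64(15.38), 330)
(array([ 0.4384, -0.3029,  0.026 ]), 'rect', ((0.4831290543079376, -0.32361993193626404), (0.024627184495329857, 0.03583819419145584), 64.78934478759766), 'dir', np.float64(-25.38), 'end', array([0.0658, 0.0662, 0.0666, 0.0667, 0.0672]))
prong [0.5094574  0.05815531 0.18281745] 18
(array([0.5852, 0.0796]), np.float64(14.79), 549)
OpenCV(4.12.0) /io/opencv/modules/imgproc/src/linefit.cpp:50: error: (-215:Assertion failed) count > 0 in function 'fitLine2D_wods'

prong [0.51024518 0.06006842 0.1809749 ] 21
```

View pics/scene4.png

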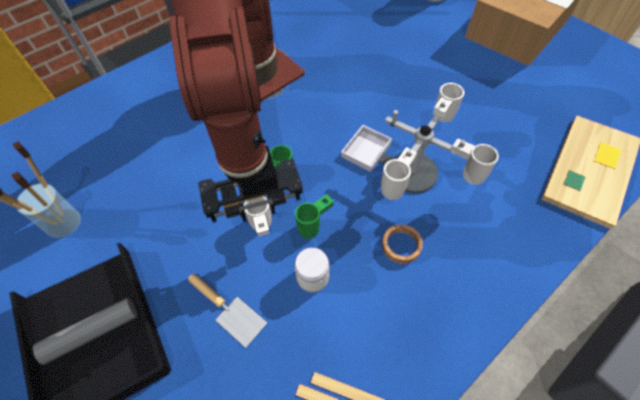

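View pics/top4.png

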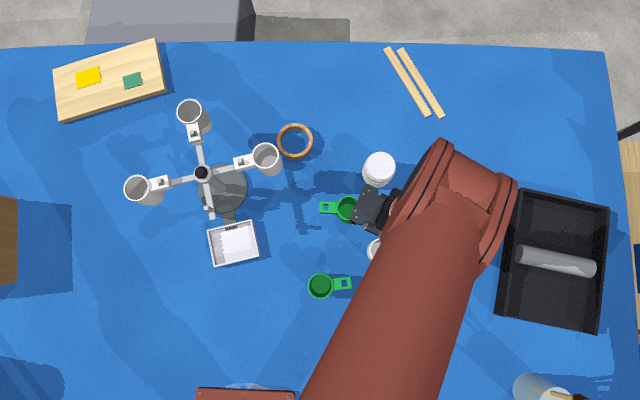

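Scene: empty arm ends at (392,118), above the dish side; the jaws are straddling the loose cup's lug at (262,222) from above. Descending.

{"name": "jog_arm", "arguments": {
  "targets": [0.6,0,0,25,0,0.6,0,0,50,0,0.6,0,0,62,0,0.6,0,0,69,0,0.6,0,0,69,0]
}}

```text
time_s: 15.88
position: [0.4815, -0.3219, 0.0672]
tcp_rot: [-3.141, 0.002, -0.43]
ft_force: [-0.1, 0.6, 0.2]
width: 0.0524
```

```bash
python3 - <<'E'
from cell import *
from fit import *
f=grab_frame("scene");np.savez("scene5.npz",**f)
print(cup(f)); cv2.imwrite("pics/s5.png",cv2.resize(f["img"][160:260,200:330],None,fx=5,fy=5,interpolation=cv2.INTER_CUBIC))
E
```

```text
(array([-11.6074, -28.4084,  30.5514]), 'rect', ((0.4839435815811157, -0.3230227828025818), (0.06961005926132202, 0.03617875650525093), 60.629859924316406), 'dir', np.float64(66.7), 'end', array([30.5887, 30.5891, 30.6053, 30.6096, 30.6115]))
```

View pics/s5.png

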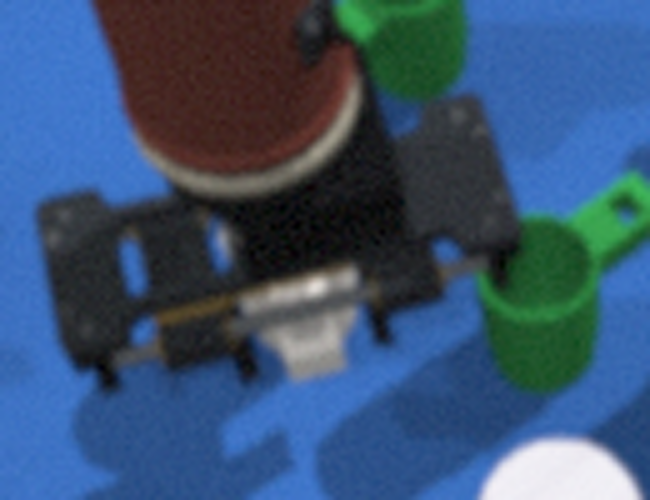

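The fingers flank the lug at about (243,360) and (380,330) in the zoom. Close on it.

{"name": "jog_arm", "arguments": {
  "targets": [0.2,0,0,0,0,0.2,0,0,0,0,0.2,0,0,0,0,0.2,0,0,0,0,0.2,0,0,0,0]
}}

```text
time_s: 16.55
position: [0.4818, -0.3221, 0.0678]
tcp_rot: [-3.141, 0.001, -0.43]
ft_force: [-0.3, 0.1, 1.4]
width: 0.0249
```

{"name": "jog_arm", "arguments": {
  "targets": [0,0,0,-10,0,0,0,0,-35,0,0,0,0,-65,0,0,0,0,-100,0,0,0,0,-135,0,0,-10,-30,-160,-5,0,-25,-70,-172,-10,0,-42,-110,-172,-15,0,-58,-150,-172,-20,0,-74,-195,-172,-25,0,-90,-240,-172,-30,0,-107,-280,-172,-35,0,-120,-315,-172,-39.5,0,-130,-340,-172,-39.5,0,-135.5,-356,-172,-39.5,0,-135.5,-356,-172,-39.5,0,-135.5,-356,-172,-39.5]
}}

```text
time_s: 18.68
position: [0.5073, 0.0563, 0.2403]
tcp_rot: [-3.141, 0.001, 0.258]
ft_force: [-0.1, -0.8, -1.3]
width: 0.0247
```

```bash
python3 - <<'E'
from cell import *
from fit import *
o=observe();print(o["position"],np.degrees(o["tcp_rot"]),o["ft_force"],o["width"])
for n in("scene","top"):
    f=grab_frame(n);np.savez(f"{n}6.npz",**f);cv2.imwrite(f"pics/{n}6.png",f["img"])
    u,v=proj(f,[.47,.05,.22])[0].astype(int);print(u,v)
    cv2.imwrite(f"pics/{n}6z.png",cv2.resize(f["img"][max(0,v-60):v+60,max(0,u-70):u+70],None,fx=4,fy=4,interpolation=cv2.INTER_CUBIC))
E
```

```text
[0.50726233 0.0563146  0.240254  ] [-1.79943317e+02  5.20686581e-02  1.47755233e+01] [-0.05382556 -0.82383748 -1.3086841 ] 0.024713418810823302
381 92
202 225
```

View pics/scene6z.png

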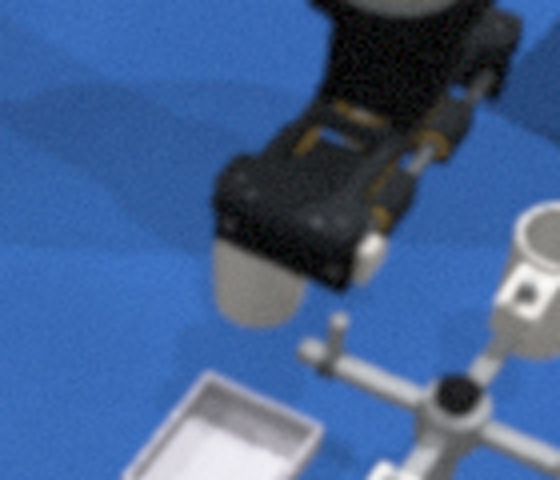

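View pics/top6z.png

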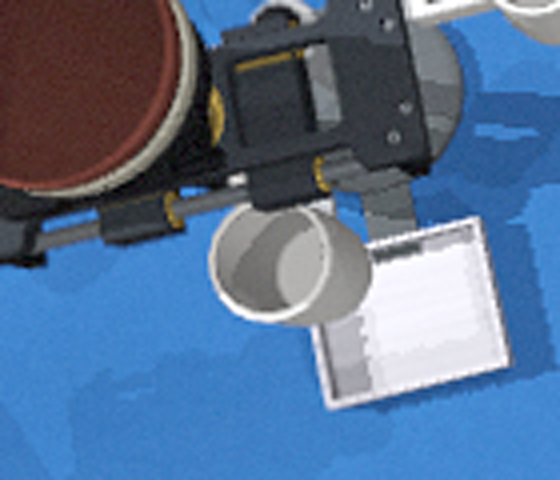

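```bash
cat > rim.py <<'E'
from fit import *
def rim(f,tcp,yaw,rel=(-.0484,0),zr=.0122):
    z=tcp[2]+zr;c,s=np.cos(yaw),np.sin(yaw);g=tcp[:2]+rel[0]*np.array([c,s])
    Q=cloud(f).reshape(-1,3);m=Q[(abs(Q[:,2]-z)<.004)];r=np.hypot(*(m[:,:2]-g).T);m=m[(r<.031)&(r>.02)]
    q=circ(m);d=q[:2]-tcp[:2];return q,len(m),m[:,2].mean(),"along,lat",(d@[c,s]).round(4),(d@[-s,c]).round(4)
E
python3 - <<'E'
from rim import *
tcp=np.array([.50726,.05631,.24025]);
for n in("top","scene"):
    f=dict(np.load(n+"6.npz"));print(n,rim(f,tcp,np.radians(14.8)))
E
```

```text
top (array([0.46005505, 0.04430673, 0.02610274]), 163, np.float64(0.2514385169497688), 'along,lat', np.float64(-0.0487), np.float64(0.0005))h.py:18: RuntimeWarning: Mean of empty slice.
  s=least_squares(lambda q:np.hypot(P[:,0]-q[0],P[:,1]-q[1])-q[2],[*P.mean(0)[:2],.03],loss='soft_l1',f_scale=.002);return s.x
  ret = um.true_divide(
Traceback (most recent call last):
  File "rim.py", line 5, in rim
    q=circ(m);d=q[:2]-tcp[:2];return q,len(m),m[:,2].mean(),"along,lat",(d@[c,s]).round(4),(d@[-s,c]).round(4)
  File "h.py", line 18, in circ
    s=least_squares(lambda q:np.hypot(P[:,0]-q[0],P[:,1]-q[1])-q[2],[*P.mean(0)[:2],.03],loss='soft_l1',f_scale=.002);return s.x
ValueError: Initial guess is outside of provided bounds
```

{"name": "jog_arm", "arguments": {
  "targets": [0,0.3,-1.8,15,0,0,0.3,-1.8,30,0,0,0.3,-1.8,40,0.2,0,0.3,-1.8,40,0.2,0,0.3,-1.8,40,0.2]
}}

```text
time_s: 19.4
position: [0.5072, 0.0583, 0.2005]
tcp_rot: [-3.14, 0.001, 0.254]
ft_force: [-0.4, 0.4, -0.8]
width: 0.025
```

{"name": "jog_arm", "arguments": {
  "targets": [0,0,0,2,-0.4,0,0,0,4,-0.4,0,0,0,5.5,-0.4,0,0,0,6.5,-0.4,0,0,0,7.5,-0.4,0,0,0,7.5,-0.4]
}}

```text
time_s: 20.15
position: [0.5072, 0.0582, 0.1929]
tcp_rot: [-3.14, 0.001, 0.261]
ft_force: [1.5, -0.0, -0.5]
width: 0.0248
```

{"name": "jog_arm", "arguments": {
  "targets": [0,0,0,1,0,0,0,0,1.5,0,0,0,0,1.5,0]
}}

```text
time_s: 20.52
position: [0.5072, 0.0583, 0.1914]
tcp_rot: [-3.14, 0.001, 0.261]
ft_force: [0.7, 0.8, -2.1]
width: 0.0247
```

{"name": "jog_arm", "arguments": {
  "targets": [0,0,0,1,0,0,0,0,2,0,0,0,0,3,0,0,0,0,3,0]
}}

```text
time_s: 21.02
position: [0.5071, 0.0583, 0.1883]
tcp_rot: [-3.14, 0.001, 0.261]
ft_force: [-0.3, -0.1, -0.2]
width: 0.0248
```

{"name": "jog_arm", "arguments": {
  "targets": [0,0,0,1.5,0,0,0,0,3,0,0,0,0,4.5,0,0,0,0,6,0,0,0,0,6,0]
}}

```text
time_s: 21.65
position: [0.507, 0.0583, 0.1821]
tcp_rot: [-3.14, 0.001, 0.261]
ft_force: [-0.6, -0.7, -0.8]
width: 0.0247
```

{"name": "jog_arm", "arguments": {
  "targets": [0,0,0,3,0,0,0,0,6,0,0,0,0,9,0,0,0,0,12,0,0,0,0,15,0,0,0,0,17,0,0,0,0,18,0,0,0,0,18,0]
}}

```text
time_s: 22.65
position: [0.507, 0.0582, 0.1641]
tcp_rot: [-3.14, 0.001, 0.261]
ft_force: [0.2, -1.0, -1.0]
width: 0.0247
```

{"name": "jog_arm", "arguments": {
  "targets": [0,0,0,0.7,0,0,0,0,0.7,0]
}}

```text
time_s: 22.9
position: [0.507, 0.0583, 0.1634]
tcp_rot: [-3.14, 0.001, 0.261]
ft_force: [1.4, 0.7, -0.6]
width: 0.0245
```

{"name": "jog_arm", "arguments": {
  "targets": [0,0,0,0.7,0,0,0,0,0.7,0]
}}

```text
time_s: 23.15
position: [0.5069, 0.0583, 0.1626]
tcp_rot: [-3.14, 0.001, 0.261]
ft_force: [0.4, 0.9, -1.4]
width: 0.0248
```

{"name": "jog_arm", "arguments": {
  "targets": [0,0,0,0.7,0,0,0,0,0.7,0]
}}

```text
time_s: 23.4
position: [0.5069, 0.0583, 0.1619]
tcp_rot: [-3.14, 0.001, 0.261]
ft_force: [-0.2, 0.9, -1.6]
width: 0.0249
```

{"name": "jog_arm", "arguments": {
  "targets": [0,0,0,0.5,0,0,0,0,0.5,0]
}}

```text
time_s: 23.65
position: [0.507, 0.0583, 0.1617]
tcp_rot: [-3.14, 0.001, 0.261]
ft_force: [-1.2, -0.4, 4.1]
width: 0.0248
```

{"name": "jog_arm", "arguments": {
  "targets": [0,0,0,0.5,0,0,0,0,0.5,0]
}}

```text
time_s: 23.9
position: [0.507, 0.0583, 0.1617]
tcp_rot: [-3.141, 0.001, 0.261]
ft_force: [-4.2, 0.4, 6.0]
width: 0.025
```

Contact at the predicted height (lug on the arm), 6 N. Check by picture before release.

```bash
python3 - <<'E'
from cell import *
from rim import *
o=observe();
ims=[]
for n in("scene","top"):
    f=grab_frame(n);np.savez(f"{n}7.npz",**f)
    u,v=proj(f,[.49,.055,.15])[0].astype(int)
    ims.append(cv2.resize(f["img"][max(0,v-60):v+60,u-60:u+60],(390,390),interpolation=cv2.INTER_CUBIC))
    try:print(rim(f,o["position"],o["tcp_rot"][2]))
    except Exception as e:print(n,"no rim")
    print(arms(f,t0=15))
cv2.imwrite("pics/s7.png",np.hstack(ims))
E
```

```text
(array([0.4539276 , 0.04492357, 0.02200507]), 10, np.float64(0.174323659008971), 'along,lat', np.float64(-0.0547), np.float64(0.0008))
(array([0.5855, 0.0787]), np.float64(14.69), 272)
(array([0.45980399, 0.04574758, 0.02601168]), 126, np.float64(0.17317246736210345), 'along,lat', np.float64(-0.0488), np.float64(0.0001))
(array([0.5885, 0.0842]), np.float64(9.93), 230)
```

View pics/s7.png

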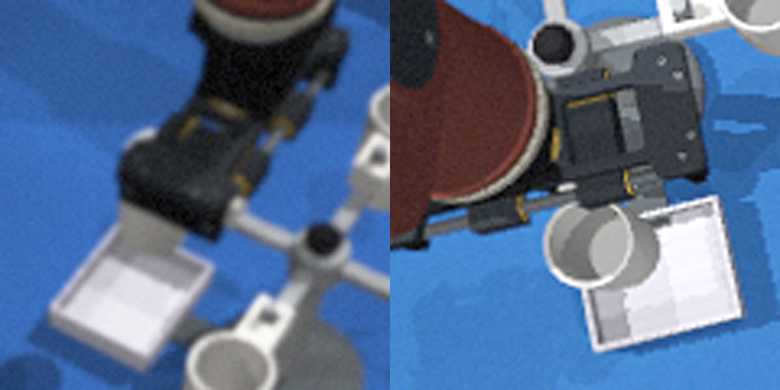

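{"name": "jog_arm", "arguments": {
  "targets": [0.4,0,0,0,0,0.5,0,0,0,0,0.6,0,0,0,0,0.6,0,0,0,0,0.6,0,0,0,0,0.6,0,0,0,0]
}}

```text
time_s: 24.75
position: [0.507, 0.0583, 0.1617]
tcp_rot: [-3.141, 0.001, 0.261]
ft_force: [-0.3, -0.2, -0.2]
width: 0.052
```

{"name": "jog_arm", "arguments": {
  "targets": [0.6,0,0,-5,0,0.6,0,0,-15,0,0.6,0,0,-30,0,0.6,0,0,-50,0,0.6,0,0,-80,0,0.6,0,0,-120,0,0.6,0,0,-120,0]
}}

```text
time_s: 25.62
position: [0.5087, 0.0585, 0.2861]
tcp_rot: [-3.142, -0.006, 0.261]
ft_force: [1.0, 0.1, -0.0]
width: 0.0521
```

{"name": "jog_arm", "arguments": {
  "targets": [0.6,0,50,0,0,0.6,0,100,0,0,0.6,0,160,0,0,0.6,0,220,0,0,0.6,0,280,0,0,0.6,0,300,0,0,0.6,0,300,0,0,0.6,0,300,0,0]
}}

```text
time_s: 26.62
position: [0.5864, -0.2291, 0.2862]
tcp_rot: [-3.141, -0.006, 0.263]
ft_force: [-0.0, -0.2, 0.7]
width: 0.0523
```

```bash
python3 - <<'E'
from cell import *
from rim import *
o=observe();print(o["position"],o["ft_force"])
ims=[]
for n in("scene","top"):
    f=grab_frame(n);np.savez(f"{n}8.npz",**f);cv2.imwrite(f"pics/{n}8.png",f["img"])
    u,v=proj(f,[.49,.055,.15])[0].astype(int)
    ims.append(cv2.resize(f["img"][max(0,v-60):v+60,u-60:u+60],(390,390),interpolation=cv2.INTER_CUBIC))
    print(arms(f,t0=15))
    Q=cloud(f).reshape(-1,3)
    m=Q[np.hypot(Q[:,0]-.455,Q[:,1]-.044)<.03];m=m[(m[:,2]>.16)];print("rim z",m[:,2].min(),m[:,2].max(),m.mean(0))
    m=Q[(np.hypot(Q[:,0]-.505,Q[:,1]-.058)<.012)&(Q[:,2]>.155)];print("lug/prong z",np.percentile(m[:,2],[5,25,50,95]).round(4))
cv2.imwrite("pics/s8.png",np.hstack(ims))
E
```

```text
[ 0.58636914 -0.22906106  0.2861859 ] [-0.04995178 -0.1897034   0.65860438]
(array([0.5859, 0.0784]), np.float64(15.25), 273)
rim z 0.16005052220336502 0.17682050968618515 [0.4579586  0.05011035 0.16751358]
lug/prong z [0.1628 0.1727 0.1746 0.185 ]
(array([0.5851, 0.0796]), np.float64(14.69), 472)
rim z 0.160163649391144 0.1755555116840959 [0.45738864 0.04519908 0.16718031]
lug/prong z [0.1614 0.1701 0.1714 0.1821]
```

View pics/s8.png

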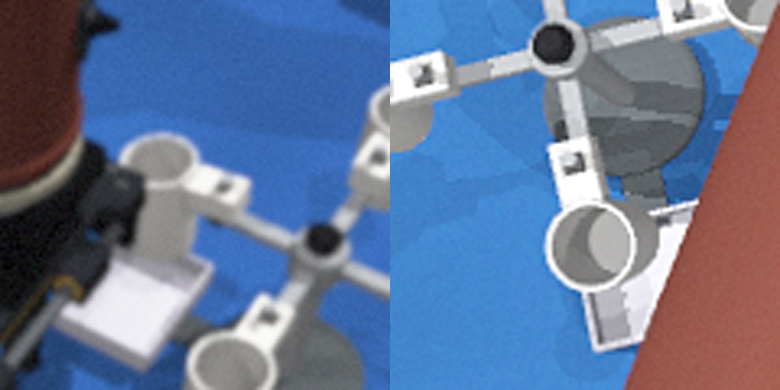

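View pics/top8.png

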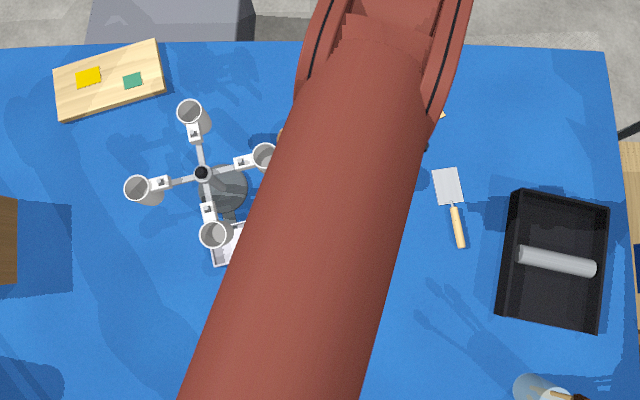

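The zoomed pictures show the cup hanging on the arm over the dish. The prong comes up through the eye at (223,187) in the left half and (573,163) in the right half, and the gripper is clear of everything.

```bash
python3 -c "
from cell import *
print(finish_job())"
```

```text
the job is handed in; nothing more can be done
None
```

The loose white cup now hangs by its eye on the empty hook over the drip dish, and the job was handed in at about 27 s on the robot's clock.

- **Turning:** I turned the carousel about 168° with the open jaws loosely around the prong, never gripping it. The arm ended at about -165°, and I measured the dish at about -165° as well. The two cameras put the arm's final angle within about 0.3° of that.
- **Finding the prong:** I felt it from both sides with about 4–7 N. It sits about 77 mm from the axis, roughly 8 mm nearer than marked.
- **Hanging:** I gripped the cup by its lug and lowered it over the prong without touching it. The lug met the arm at the expected height with about 6 N of lift, and only then did I open the jaws.
- **Last checks:**
  - The pictures show the prong through the eye. The lug top is at about 171–175 mm, against 170 mm expected, and the cup sags slightly outward.
  - The gripper stood clear, with no force beyond the sensor's noise.
  - With the robot's arm partly hiding the carousel, some top-camera angle fits were off by a few degrees. I relied on the other camera there, and the unobstructed fits agreed.
  - The tin, tape and scraper were never approached closely. In the final top picture the arm hides the tin and most of the tape, so I did not re-measure them.

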